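# Lock the tapping head onto the cold-brew keg

## Task

Tap the cold-brew keg: set the tapping head upright on the keg's neck, slide it round clockwise under light pressure until you feel its two lugs drop into the slots, push it down against the sprung valve and turn it on clockwise, against the rising resistance of the seal, until its hose barb points straight out over the red mark on the keg. Feel your way gently and force nothing; then let go, leaving the head locked upright, and do not disturb the cup, the sugar dish or the salt shaker.

Things in the scene. Friction and masses are not known exactly. Their poses are not given: they have to be found in the camera images.
- tap_head: Loose tapping head, 90 mm high, 0.28 to 0.46 kg, upright on the counter. Origin: centre of its underside, z up; its brass hose barb points to -x. From below: steel nose with two lugs, 52 mm diameter (46 at the end, a 4.5 mm taper); steel shoulder, 78 mm diameter, underside at 22.5 mm; brass body with the barb, all below 47 mm; steel hexagon to grip; black cap.
- hexagon (a point): middle of the head's steel hexagon, on the axis, 68 mm above its underside; 44 mm across flats, from 53 to 81 mm high; flats face the head's +x and -x and every 60 deg from there. Grip across two flats at this height.
- lugs (a point): on the head's axis, 10 mm above its underside, between the two lugs, which point to +x and -x (one is straight below the barb): 7 mm wide, tips 32.5 mm from the axis, flat below (at 6.5 mm), round on top (at 13.5 mm)
- barb_tip (a point): outer end of the hose barb, 63 mm from the head's axis towards its -x, 38.5 mm above its underside
- keg: Steel keg, 140 mm diameter, black rubber rings, clipped to a steel stand of 168 mm diameter; it does not move. Origin: centre of the stand's underside, z up, -x points to the red mark. Its open neck has a brass lip with two slots. Neck, lip and lugs may take up to 60 N, knocks included: touch down at 15 mm/s or slower, search with 5 to 12 N.
- neck (a point): Centre of the neck's rim, 150 mm up. Lip: flush with it, bore 54 mm (1 mm play round the nose: yield to side forces), two opposite slots 9.4 mm wide (lug has about 2 deg play). Slot angle differs from keg to keg, no pose tells it: lugs drop in where the barb stands 20 to 80 deg counter-clockwise (from above) of the mark. Till then they ride on the lip, underside 17.5 mm over the neck's floor.
- neck_floor (a point): Floor of the neck, on the axis, 126 mm up. With its underside 4.5 mm or less over this floor the head can be turned clockwise: the lips' sloping undersides draw it down 0.03 mm per degree and friction keeps it locked when let go, underside then 2 to 4.5 mm over the floor. A dead stop comes about 90 deg past the slot, beyond the mark.
- valve_rest (a point): top of the sprung valve plate at rest, in the neck, 9 mm over its floor; it pushes the nose up with 3 N plus 0.7 N per mm
- seal_rest (a point): top of the black rubber seal ring on the neck's rim (69 to 78 mm diameter), 2.5 mm above the rim; gives 6 N per mm; the head's shoulder meets it after about 15 deg of turning, and turning gets stiffer from there on
- mark (a point): top of the small red mark on the keg's upper rubber ring, 63 mm from the keg's axis towards its -x, 121 mm up; the barb's tip is straight above it when the head is rightly turned
- cup_a: large white coffee cup behind the keg, 106 x 136 x 63 mm, origin at its underside; leave alone
- sugar_dish: little glass dish of lump sugar, 74 mm diameter, 30 mm high, origin at its underside; leave alone
- salt_shaker: salt shaker, 39 mm diameter, 76 mm high, origin at its underside; leave alone

How it is judged:
By the outcome, as a careful person would: the job done as asked, in the order asked, and still so for the second after the job is handed in, with the robot touching nothing.
It also fails if it takes over 58 s, if anything falls off the work surface, if the arm or the gripper's body presses on something with over 40 N, if the wrist force passes 120 N, or if a joint passes its speed limit or range.

## Robot

A 6-joint arm with a two-finger parallel gripper is mounted at the origin on a cart in front of the work surface, level with it; the furniture and walls round the work are solid. World frame = base frame: x ahead of the robot, y to its left, z up, the work surface at z = 0. Lengths are in mm, angles in degrees, forces in N, time in s.
With the tool pointing down it reaches from about 350 to 850 mm from the base axis. Payload 8.1 kg.
Tool frame: the origin (TCP) lies midway between the tips of the shut fingers; the grasp point (between the pads) lies 19 mm behind it; z points along the fingers, y is the line along which they close (so a half turn about z gives the same grasp; the last joint's range is limited). The gripper opens to 85 mm and grips with 20 to 120 N. Pads are 22 mm wide; open, the fingers measure 114 mm over their backs; the gripper's body (76 mm by 85 mm) begins 54 mm behind the grasp point. The pads swing forward as they close: fully open they stand 13 mm farther back than shut.
Start: joints at [72.284, 7.471, 85.268, -0, 87.261, -4.893], TCP at [133.139, 585.046, 231.292] pointing down, gripper open.
Joint ranges: [-169.43, 169.43], [-51.17, 129.36], [1.28, 143.12], [-76.62, 256.62], [0, 156.53], [-152.29, 152.29]. Speed limits (degrees/s): [136.94, 136.94, 159.86, 180, 180, 180].

## Interface

Orientations are given as [roll, pitch, yaw] about the fixed x, y, z axes, in that order (R = Rz(yaw) Ry(pitch) Rx(roll)).
In Python, from bench import sense, snapshot, camera_params, hand_in, masks_of, pinpoint gives the robot as it stands.
- The arm moves only by the tool step_arm, never from a script. Its argument "targets" is a list of rows, each an object with "angular": the turn, a rotation vector about the tool's x, y, z scaled (see below), a list of three; "dp": the shift along the tool's x, y, z scaled (see below), a list of three; "fingers": the closure, from 0 (fully open) to 1 (shut). A call has exactly 8 rows; each row is the pose to reach, as a shift and turn from the pose commanded when the call began, along the tool's axes at that moment, turning the shorter way round; what a row does not reach only later rows make up. The controller multiplies each number of a shift by 0.2 m and each number of a turn by 180 degrees. A row lasts 1/8 s, in which the tool goes at most 62.5 mm and 10.7 degrees, less where a joint would pass 70% of its speed; a pose out of reach is approached as far as the arm can. A call with a number of a shift or a turn outside -1 to 1 is refused whole. A call with a gripper value outside its range is refused whole. The fingers move at their own pace and stop on an object; "newtons" is the grip in N (left out, the last holds). Time passes only in rows, so rows that repeat a pose let the fingers close, or fill a call up. It gives the time, the measured TCP pose, the force, the opening and the grip force at its end, in the units of the state.
- sense(): the state, without advancing time (a new reading comes with each control period).
- snapshot(name): name is "side" or "top"; returns the picture (400x640x3 uint8, blue, green, red); there is no depth.
- camera_params(name): a dict with "vfov" (degrees; the focal length in pixels is half the picture's height over the tangent of half this angle, whatever the lens; pixels are square), "cx", "cy" (the principal point, pixels), "R" (3x3) and "t" (3): a world point X has camera coordinates R X + t. Camera axes: x right, y down, z forward; pixel columns grow to the right and rows downward; lengths in mm; the calibration is good to about 2 mm. A picture is of the moment at which its call begins. camera_params takes no time and is no camera call.
- hand_in(): hands the job in; it is judged then, once.
Trained networks look in the newest picture that a camera, given by its name, has taken for a name from the list of things; names that differ only in an ending like _2 or _b are one class to them, and where a whole thing is asked for, a point or a joint stands for the part that bears it (a point fixed in the world has none). Each returns a list of dicts, best first, with "conf" (0 to 1); they miss things now and then, are a little off and sometimes report something else, mostly with a low value. They report only what shows in the picture. A call takes as long as a camera call.
- masks_of(camera, label): "pixels" (400x640 bool, what is visible of it) and "at" ([column, row] in pixels, amid what is visible of it).
- pinpoint(camera, label): "at" ([column, row] in pixels: a listed point, or the origin of a listed thing).
The state is a dict: "time": time; "joint_pos": joint angles; "qd": joint speeds; "joint_efforts": joint torques, N m; "tool_pos": TCP position; "tcp_rot": TCP orientation; "ft_force": force on the tool from outside, world axes, zero at the start; "wrist_torque": the same for the moment, N m; "finger_gap": finger opening in mm; "grip_force": force on a finger pad.
Only numpy, scipy, OpenCV 4.12 (cv2) and the standard library are available. Lean on these libraries where they do the work, as an engineer would, in place of code of your own. Each camera call takes 0.05 s, during which the arm holds its last target. There are 200 camera calls.

## Working session

There is one attempt and no reset: what is moved stays moved. The work goes in short steps, Python scripts to look and compute and a tool call to move; the robot and the scene stay as the last step left them, time stands still between calls to the robot, and variables do not carry over. Pictures are saved under pics/ and viewed, at most 10 in all, crops included, and the job is handed in when it is done.

Besides the shell and the picture viewer there is one more tool, called after ">>>" as a command line: name --argument value ..., lists and objects as JSON in quotes. step_arm: Moves the arm, as the interface text tells. Its arguments: {"type":"object","properties":{"targets":{"type":"array","items":{"type":"object","properties":{"angular":{"type":"array","items":{"type":"number","minimum":-1,"maximum":1}},"dp":{"type":"array","items":{"type":"number","minimum":-1,"maximum":1}},"fingers":{"type":"number"}}}},"newtons":{"type":"number"}},"required":["targets"]}

```bash
mkdir -p pics; cat > h.py <<'E'
import numpy as np, cv2
from bench import *
from scipy.spatial.transform import Rotation as Ro
from scipy.optimize import least_squares
def proj(c,X):
    p=camera_params(c); f=200/np.tan(np.radians(p['vfov'])/2)
    q=np.array(p['R'])@np.array(X,float)+np.array(p['t']).ravel()
    return np.array([p['cx']+f*q[0]/q[2],p['cy']+f*q[1]/q[2]])
def ray(c,uv):
    p=camera_params(c); f=200/np.tan(np.radians(p['vfov'])/2); R=np.array(p['R'])
    d=R.T@np.array([(uv[0]-p['cx'])/f,(uv[1]-p['cy'])/f,1]); return -R.T@np.array(p['t']).ravel(), d/np.linalg.norm(d)
def atz(c,uv,z):
    o,d=ray(c,uv); return o+d*(z-o[2])/d[2]
def tri(obs):
    A=0;b=0
    for c,uv in obs:
        o,d=ray(c,uv);P=np.eye(3)-np.outer(d,d);A=A+P;b=b+P@o
    return np.linalg.solve(A,b)
E
python3 - <<'E'
from h import *
s=sense();print(s)
ims=[]
for c in ['side','top']:
    im=snapshot(c);cv2.imwrite(f'pics/{c}0.png',im)
    p=camera_params(c);print(c,p['vfov'],p['cx'],p['cy'],np.round(p['R'],3).tolist(),p['t'])
    for n in ['tap_head','hexagon','barb_tip','lugs','keg','neck','mark','cup_a','sugar_dish','salt_shaker']:
        r=pinpoint(c,n);print(n,[(np.round(x['at'],1).tolist(),round(x['conf'],2)) for x in r[:2]])
E
```

```text
{'time': 0.0, 'joint_pos': array([ 7.22829856e+01,  7.51777732e+00,  8.53297296e+01,  1.33457234e-03,
        8.72611583e+01, -4.89189077e+00]), 'qd': array([-0.02138512,  0.01483202, -0.09123059,  0.00040217,  0.00300269,
        0.01674616]), 'joint_efforts': array([-2.03093667e-03, -5.69411051e+01, -5.00543082e+01, -4.29740203e-04,
        1.49081298e-02,  1.45456954e-05]), 'tool_pos': array([132.97462726, 584.5118651 , 230.21228829]), 'tcp_rot': array([-1.79891844e+02, -1.05945955e-02,  1.67174801e+02]), 'ft_force': array([-0.54338644,  0.00538021, -0.34369886]), 'wrist_torque': array([-0.06832537, -0.02331117, -0.07453205]), 'grip_force': 0.0, 'finger_gap': 85.715999484343}
side 45.46857582576374 316.3675649635567 196.56746715151723 [[-0.93, -0.368, -0.008], [-0.242, 0.628, -0.74], [0.278, -0.685, -0.673]] [515.85501489 281.3907744  981.55604281]
tap_head [([371.5, 204.2], 0.67), ([353.1, 263.0], 0.34)]
hexagon [([379.5, 183.3], 0.69)]
barb_tip [([398.2, 190.9], 0.65), ([318.2, 246.9], 0.46)]
lugs [([375.7, 199.3], 0.94)]
keg [([322.3, 290.4], 0.86)]
neck [([319.9, 245.0], 0.72)]
mark [([350.4, 266.1], 0.71)]
cup_a [([236.6, 260.1], 0.58)]
sugar_dish [([305.7, 178.9], 0.61)]
salt_shaker [([287.8, 217.3], 0.88), ([373.4, 205.5], 0.74)]
top 48.281405136180396 318.19814371338657 194.7934611522952 [[0.001, -1.0, 0.003], [-0.99, -0.001, -0.14], [0.14, -0.003, -0.99]] [-103.24523104  589.76375506 1070.34958959]
tap_head [([366.8, 236.0], 0.9), ([376.7, 260.3], 0.74)]
hexagon [([367.2, 237.4], 0.59), ([232.6, 219.7], 0.22)]
barb_tip [([376.4, 261.3], 0.8)]
lugs [([366.8, 241.7], 0.68), ([366.0, 237.2], 0.49)]
keg [([246.0, 225.4], 0.75)]
neck [([233.9, 222.4], 0.9), ([229.5, 220.8], 0.51)]
mark [([233.7, 250.9], 0.66)]
cup_a [([248.6, 143.8], 0.72), ([231.1, 221.0], 0.28)]
sugar_dish [([376.0, 162.6], 0.67)]
salt_shaker [([322.3, 162.8], 0.78)]
```

```bash
python3 - <<'E'
from h import *
t=cv2.imread('pics/top0.png');s=cv2.imread('pics/side0.png')
a=cv2.resize(t[110:310,170:440],None,fx=2.8,fy=2.8,interpolation=cv2.INTER_CUBIC);cv2.imwrite('pics/t0c.png',a)
a=cv2.resize(s[120:340,190:450],None,fx=2.7,fy=2.7,interpolation=cv2.INTER_CUBIC);cv2.imwrite('pics/s0c.png',a)
for n,z,u in [('hex',68,[367.2,237.4]),('barb',38.5,[376.4,261.3]),('lug',10,[366.8,237]),('org',0,[366.8,236]),('neck',150,[233.9,222.4]),('mark',121,[233.7,250.9]),('keg',0,[246,225.4]),('cup',0,[248.6,143.8]),('sugar',0,[376,162.6]),('salt',0,[322.3,162.8])]: print(n,np.round(atz('top',u,z),1))
for n,z,u in [('hex',68,[379.5,183.3]),('barb',38.5,[398.2,190.9]),('lug',10,[375.7,199.3]),('org',0,[371.5,204.2]),('neck',150,[319.9,245.0]),('mark',121,[350.4,266.1]),('keg',0,[322.3,290.4]),('cup',0,[236.6,260]),('sugar',0,[305.7,178.9]),('salt',0,[287.8,217.3])]: print(n,np.round(atz('side',u,z),1))
E
```

```text
hex [ 483.1 -220.1   68. ]
barb [ 426.1 -245.1   38.5]
lug [ 486.7 -225.7   10. ]
org [ 489.7 -226.8    0. ]
neck [512.3  85.3 150. ]
mark [449.8  89.4 121. ]
keg [516.4  82.1   0. ]
cup [730.7  80.3   0. ]
sugar [ 680.9 -253.6    0. ]
salt [ 680.1 -113.2    0. ]
hex [ 474.  -239.7   68. ]
barb [ 427.1 -261.7   38.5]
lug [ 479.7 -239.7   10. ]
org [ 487.  -227.8    0. ]
neck [513.1  82.6 150. ]
mark [444.6  89.2 121. ]
keg [508.2  81.8   0. ]
cup [729.7  73.3   0. ]
sugar [ 691.  -261.3   -0. ]
salt [ 675.1 -102.     0. ]
```

View pics/t0c.png

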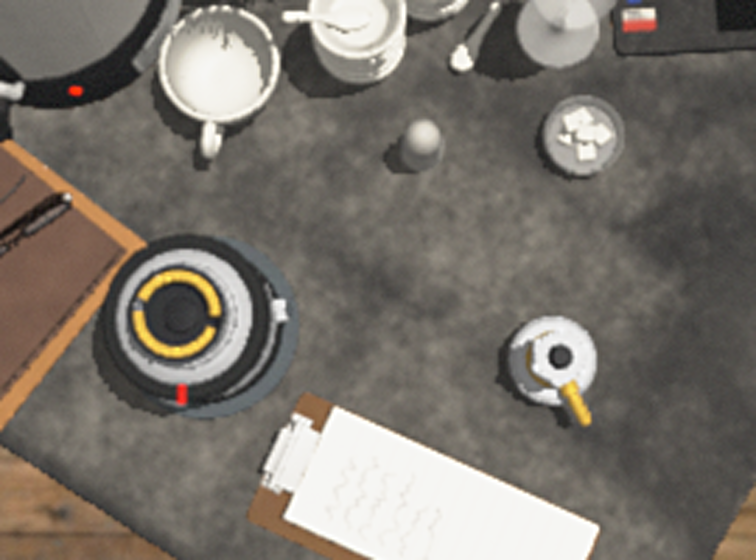

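View pics/s0c.png

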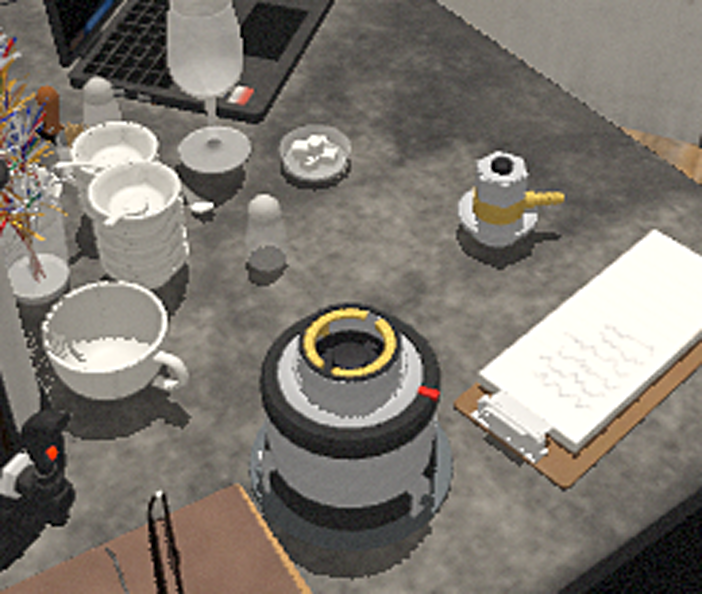

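The top view shows the keg lip centred near (234,222) with slots near (219,220) and (248,225), and the mark at (234,251). The head is near (370,237) with its barb tip at (379,260). The side view shows the head cap at (376,181) and the barb tip at (398,193). Next I'll refine these numbers.

```bash
python3 - <<'E'
from h import *
im={c:cv2.imread(f'pics/{c}0.png') for c in('top','side')}
print('cap',tri([('top',[370,237.1]),('side',[375.9,181.1])]),'barb',tri([('top',[379.3,260]),('side',[398.5,193.3])]),
 'mark',tri([('top',[235,251]),('side',[348.5,265.5])]))
def brass(c):
    h=cv2.cvtColor(im[c],cv2.COLOR_BGR2HSV);return (h[...,0]>15)&(h[...,0]<35)&(h[...,1]>110)&(h[...,2]>90)
for c,box in [('top',(205,200,262,245)),('side',(295,225,345,265))]:
    m=brass(c);v,u=np.nonzero(m);k=(u>box[0])&(u<box[2])&(v>box[1])&(v<box[3]);P=np.array([atz(c,(a,b),150) for a,b in zip(u[k],v[k])])[:,:2]
    # circle fit with ring 54..~65
    f=lambda q:np.hypot(*(P-q[:2]).T)-q[2]
    q=least_squares(f,[512,84,30],loss='soft_l1').x
    r=f(q)+q[2];a=np.degrees(np.arctan2(P[:,1]-q[1],P[:,0]-q[0]))
    print(c,len(P),q,np.percentile(r,[2,98]));H=np.histogram(a%360,bins=36,range=(0,360))[0];print(H.tolist())
# red mark
for c in im:
    b=im[c].astype(int);v,u=np.nonzero((b[...,2]>150)&(b[...,1]<80)&(b[...,0]<80));k=(abs(v-(251 if c=='top' else 265))<8)&(abs(u-(234 if c=='top' else 349))<10);print('mark',c,u[k].mean(),v[k].mean(),atz(c,(u[k].mean(),v[k].mean()),121))
# barb pixels
for c,box in [('top',(355,225,390,270)),('side',(355,180,405,205))]:
    m=brass(c);v,u=np.nonzero(m);k=(u>box[0])&(u<box[2])&(v>box[1])&(v<box[3]);P=np.array([atz(c,(a,b),38.5) for a,b in zip(u[k],v[k])])[:,:2]
    print(c,np.round(P[np.argsort(P[:,0])][:8]).tolist())
# head pose fit with all points
obs=[('top',[370,237.1],[0,0,90]),('side',[375.9,181.1],[0,0,90]),('top',[379.3,260],[-63,0,40]),('side',[398.5,193.3],[-63,0,40]),('top',[376.4,261.3],[-63,0,38.5])]
def F(q):
    R=Ro.from_euler('z',q[2],degrees=True).as_matrix();return np.concatenate([proj(c,R@np.array(X)+[q[0],q[1],0])-u for c,u,X in obs])
r=least_squares(F,[485,-230,20]);print(r.x,r.fun.round(1))
E
```

```text
cap [ 481.90550347 -225.10067463   84.84111914] barb [ 426.68354984 -252.87574556   37.93188129] mark [449.47756086  86.93373084 118.22850427]
top 354 [514.11328917  88.25779056  30.76862445] [25.37269203 35.28309437]
[12, 10, 12, 10, 12, 10, 9, 0, 5, 12, 11, 11, 12, 9, 11, 10, 11, 11, 9, 12, 10, 12, 12, 11, 9, 0, 4, 11, 12, 10, 11, 11, 9, 10, 11, 12]
side 286 [513.16876152  86.83846814  30.06908427] [23.46572751 34.86543092]
[10, 10, 9, 8, 8, 8, 7, 1, 4, 7, 5, 8, 7, 7, 8, 8, 8, 7, 8, 10, 10, 7, 10, 10, 5, 0, 3, 9, 10, 9, 10, 8, 7, 13, 13, 14]
mark top 234.5 250.5 [450.6828971   87.62232201 121.        ]
mark side 348.45454545454544 264.77272727272725 [449.40857672  87.35917707 121.        ]
top [[427.0, -247.0], [427.0, -249.0], [427.0, -252.0], [427.0, -254.0], [429.0, -247.0], [429.0, -249.0], [429.0, -252.0], [429.0, -254.0]]
side [[425.0, -250.0], [426.0, -253.0], [426.0, -257.0], [427.0, -249.0], [428.0, -253.0], [429.0, -256.0], [429.0, -248.0], [430.0, -260.0]]
[ 482.56103949 -222.42217856   25.48569941] [-0.8  0.1 -0.8 -1.  -1.   1.5 -0.9  0.2  1.8  0.2]
```

```bash
cat >> h.py <<'E'
def go(W,yaw0=None,p0=None):
    """dp/angular (scaled) for a chain of waypoints [x,y,z,yaw], tool down"""
    s=sense(); p=np.array(s['tool_pos']) if p0 is None else np.array(p0,float); y=s['tcp_rot'][2] if yaw0 is None else yaw0
    for w in W:
        a=np.radians(y);d=np.array(w[:3])-p
        t=np.array([np.cos(a)*d[0]+np.sin(a)*d[1],np.sin(a)*d[0]-np.cos(a)*d[1],-d[2]])
        print('dp',np.round(t/200,4),'ang z',round(((y-w[3]+180)%360-180)/180,4)); p=np.array(w[:3],float); y=w[3]
E
python3 - <<'E'
from h import *
go([[260,440,230,135],[370,270,230,110],[430,100,240,85],[470,-80,200,65],[482.5,-222.5,150,55.5]])
E
```

```text
dp [-0.7793 -0.5663  0.0065] ang z 0.1787
dp [-0.9899 -0.2121 -0.    ] ang z 0.1389
dp [-0.9013 -0.0088 -0.05  ] ang z 0.1389
dp [-0.8791  0.2777  0.2   ] ang z 0.1111
dp [-0.6193  0.3578  0.25  ] ang z 0.0528
```

>>> step_arm --targets '[{"dp": [-0.1, -0.07, 0], "angular": [0, 0, 0.02], "fingers": 0}, {"dp": [-0.2, -0.15, 0], "angular": [0, 0, 0.05], "fingers": 0}, {"dp": [-0.3, -0.22, 0], "angular": [0, 0, 0.08], "fingers": 0}, {"dp": [-0.4, -0.29, 0], "angular": [0, 0, 0.1], "fingers": 0}, {"dp": [-0.5, -0.36, 0], "angular": [0, 0, 0.12], "fingers": 0}, {"dp": [-0.6, -0.44, 0], "angular": [0, 0, 0.14], "fingers": 0}, {"dp": [-0.7, -0.51, 0], "angular": [0, 0, 0.16], "fingers": 0}, {"dp": [-0.78, -0.57, 0], "angular": [0, 0, 0.18], "fingers": 0}]'

```text
time: 2.1
tool_pos: [260.6, 438.6, 231.4]
tcp_rot: [180.0, 0.0, 134.6]
ft_force: [-0.2, 0.3, -0.3]
finger_gap: 85.5
grip_force: 0.0
```

>>> step_arm --targets '[{"dp": [-0.12, -0.03, 0], "angular": [0, 0, 0.02], "fingers": 0}, {"dp": [-0.25, -0.05, 0], "angular": [0, 0, 0.035], "fingers": 0}, {"dp": [-0.37, -0.08, 0], "angular": [0, 0, 0.05], "fingers": 0}, {"dp": [-0.5, -0.1, 0], "angular": [0, 0, 0.07], "fingers": 0}, {"dp": [-0.62, -0.13, 0], "angular": [0, 0, 0.09], "fingers": 0}, {"dp": [-0.75, -0.16, 0], "angular": [0, 0, 0.11], "fingers": 0}, {"dp": [-0.87, -0.19, 0], "angular": [0, 0, 0.125], "fingers": 0}, {"dp": [-0.99, -0.21, 0], "angular": [0, 0, 0.14], "fingers": 0}]'

```text
time: 3.1
tool_pos: [370.0, 268.4, 231.5]
tcp_rot: [180.0, -0.0, 109.5]
ft_force: [0.4, -0.2, 0.5]
finger_gap: 85.5
grip_force: 0.0
```

>>> step_arm --targets '[{"dp": [-0.12, 0, 0], "angular": [0, 0, 0.02], "fingers": 0}, {"dp": [-0.24, 0, 0], "angular": [0, 0, 0.035], "fingers": 0}, {"dp": [-0.36, 0, 0], "angular": [0, 0, 0.05], "fingers": 0}, {"dp": [-0.48, 0, 0], "angular": [0, 0, 0.07], "fingers": 0}, {"dp": [-0.6, 0, 0], "angular": [0, 0, 0.09], "fingers": 0}, {"dp": [-0.7, 0, -0.02], "angular": [0, 0, 0.11], "fingers": 0}, {"dp": [-0.8, 0, -0.04], "angular": [0, 0, 0.125], "fingers": 0}, {"dp": [-0.9, -0.01, -0.05], "angular": [0, 0, 0.14], "fingers": 0}]'

```text
time: 4.1
tool_pos: [428.4, 98.3, 241.7]
tcp_rot: [180.0, -0.0, 84.3]
ft_force: [0.6, -0.1, -0.1]
finger_gap: 85.3
grip_force: 0.0
```

>>> step_arm --targets '[{"dp": [-0.12, 0.04, 0], "angular": [0, 0, 0.015], "fingers": 0}, {"dp": [-0.24, 0.08, 0], "angular": [0, 0, 0.03], "fingers": 0}, {"dp": [-0.36, 0.11, 0.02], "angular": [0, 0, 0.045], "fingers": 0}, {"dp": [-0.48, 0.15, 0.05], "angular": [0, 0, 0.06], "fingers": 0}, {"dp": [-0.6, 0.19, 0.09], "angular": [0, 0, 0.075], "fingers": 0}, {"dp": [-0.7, 0.22, 0.13], "angular": [0, 0, 0.09], "fingers": 0}, {"dp": [-0.79, 0.25, 0.17], "angular": [0, 0, 0.1], "fingers": 0}, {"dp": [-0.88, 0.28, 0.2], "angular": [0, 0, 0.11], "fingers": 0}]'

```text
time: 5.1
tool_pos: [466.6, -82.6, 200.9]
tcp_rot: [-180.0, -0.0, 64.5]
ft_force: [-0.4, 0.5, -0.2]
finger_gap: 85.3
grip_force: 0.0
```

>>> step_arm --targets '[{"dp": [-0.11, 0.06, 0.04], "angular": [0, 0, 0.01], "fingers": 0}, {"dp": [-0.22, 0.12, 0.08], "angular": [0, 0, 0.02], "fingers": 0}, {"dp": [-0.33, 0.19, 0.13], "angular": [0, 0, 0.03], "fingers": 0}, {"dp": [-0.44, 0.25, 0.18], "angular": [0, 0, 0.04], "fingers": 0}, {"dp": [-0.52, 0.3, 0.21], "angular": [0, 0, 0.045], "fingers": 0}, {"dp": [-0.58, 0.34, 0.23], "angular": [0, 0, 0.05], "fingers": 0}, {"dp": [-0.62, 0.36, 0.25], "angular": [0, 0, 0.053], "fingers": 0}, {"dp": [-0.62, 0.36, 0.25], "angular": [0, 0, 0.053], "fingers": 0}]'

```text
time: 6.1
tool_pos: [478.2, -224.9, 151.1]
tcp_rot: [-180.0, -0.0, 55.0]
ft_force: [0.5, -0.4, 0.2]
finger_gap: 85.3
grip_force: 0.0
```

```bash
python3 - <<'E'
from h import *
s=sense();print(s['tool_pos'],s['tcp_rot'])
out=[]
for c in('side','top'):
    im=snapshot(c);cv2.imwrite(f'pics/{c}1.png',im)
    for n in ['tap_head','hexagon','barb_tip','lugs']:
        r=pinpoint(c,n);print(c,n,[(np.round(x['at'],1).tolist(),round(x['conf'],2)) for x in r[:2]])
    u0,v0=(330,120) if c=='side' else (330,180)
    a=cv2.resize(im[v0:v0+100,u0:u0+100],None,fx=4,fy=4,interpolation=cv2.INTER_CUBIC)
    q=[482.3,-223.7,25.5];R=Ro.from_euler('z',q[2],degrees=True).as_matrix()
    def dr(r,z,col):
        for t in range(0,360,10):
            p=proj(c,[q[0]+r*np.cos(np.radians(t)),q[1]+r*np.sin(np.radians(t)),z]);cv2.circle(a,tuple(int(round((p[i]+.5-(u0,v0)[i])*4)) for i in(0,1)),1,col,-1)
    dr(39,22.5,(0,0,255));dr(8,90,(0,255,0));dr(25,81,(255,0,255))
    p=proj(c,R@np.array([-63,0,38.5])+[q[0],q[1],0]);cv2.circle(a,tuple(int(round((p[i]+.5-(u0,v0)[i])*4)) for i in(0,1)),3,(255,0,0),-1)
    out.append(a)
cv2.imwrite('pics/o1.png',np.hstack(out))
E
```

```text
[ 478.21551157 -224.85912971  151.05165148] [-1.79970111e+02 -2.00661169e-03  5.50119758e+01]
side tap_head [([371.6, 204.5], 0.94)]
side hexagon [([379.2, 183.9], 0.8)]
side barb_tip [([377.6, 186.2], 0.59), ([397.9, 191.2], 0.57)]
side lugs [([373.8, 203.2], 0.62)]
top tap_head [([366.2, 238.5], 0.62), ([230.9, 220.7], 0.41)]
top hexagon [([319.9, 161.0], 0.7)]
top barb_tip [([376.9, 258.2], 0.46)]
top lugs [([365.8, 239.6], 0.48)]
```

View pics/o1.png

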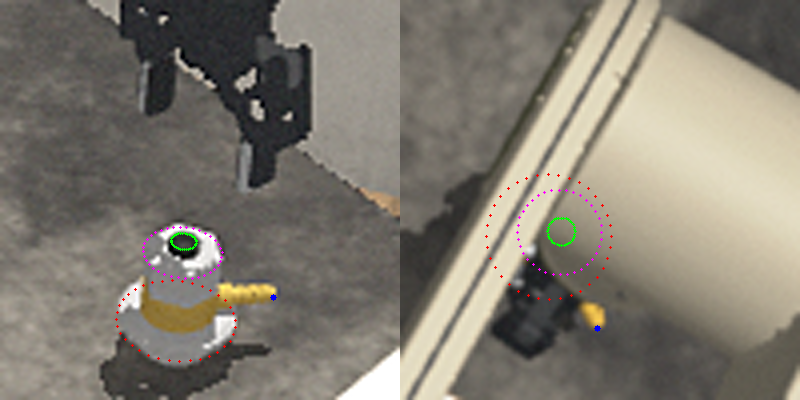

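```bash
python3 - <<'E'
from h import *
go([[482.3,-223.7,48.5,55.5]])
E
```

```text
dp [0.0145 0.0137 0.5147] ang z -0.0025
```

>>> step_arm --targets '[{"dp": [0.0145, 0.0137, 0.05], "angular": [0, 0, -0.0025], "fingers": 0}, {"dp": [0.0145, 0.0137, 0.13], "angular": [0, 0, -0.0025], "fingers": 0}, {"dp": [0.0145, 0.0137, 0.22], "angular": [0, 0, -0.0025], "fingers": 0}, {"dp": [0.0145, 0.0137, 0.31], "angular": [0, 0, -0.0025], "fingers": 0}, {"dp": [0.0145, 0.0137, 0.4], "angular": [0, 0, -0.0025], "fingers": 0}, {"dp": [0.0145, 0.0137, 0.46], "angular": [0, 0, -0.0025], "fingers": 0}, {"dp": [0.0145, 0.0137, 0.5], "angular": [0, 0, -0.0025], "fingers": 0}, {"dp": [0.0145, 0.0137, 0.515], "angular": [0, 0, -0.0025], "fingers": 0}]'

```text
time: 7.6
tool_pos: [482.1, -223.8, 47.9]
tcp_rot: [-180.0, 0.0, 55.5]
ft_force: [1.0, 0.2, -0.2]
finger_gap: 85.3
grip_force: 0.0
```

>>> step_arm --targets '[{"dp": [0, 0, 0], "fingers": 0.1}, {"dp": [0, 0, 0], "fingers": 0.2}, {"dp": [0, 0, 0], "fingers": 0.3}, {"dp": [0, 0, 0], "fingers": 0.35}, {"dp": [0, 0, 0], "fingers": 0.4}, {"dp": [0, 0, 0], "fingers": 0.44}, {"dp": [0, 0, 0], "fingers": 0.48}, {"dp": [0, 0, 0], "fingers": 0.52}]' --newtons 25

```text
validation failed for argument at $.ta...
```

>>> step_arm --targets '[{"dp": [0, 0, 0], "angular": [0, 0, 0], "fingers": 0.1}, {"dp": [0, 0, 0], "angular": [0, 0, 0], "fingers": 0.2}, {"dp": [0, 0, 0], "angular": [0, 0, 0], "fingers": 0.3}, {"dp": [0, 0, 0], "angular": [0, 0, 0], "fingers": 0.37}, {"dp": [0, 0, 0], "angular": [0, 0, 0], "fingers": 0.42}, {"dp": [0, 0, 0], "angular": [0, 0, 0], "fingers": 0.46}, {"dp": [0, 0, 0], "angular": [0, 0, 0], "fingers": 0.5}, {"dp": [0, 0, 0], "angular": [0, 0, 0], "fingers": 0.55}]' --newtons 25

```text
time: 8.6
tool_pos: [482.9, -224.4, 48.9]
tcp_rot: [179.9, -0.0, 55.5]
ft_force: [2.7, -1.7, 3.7]
finger_gap: 43.6
grip_force: 27.6
```

>>> step_arm --targets '[{"dp": [0, 0, 0], "angular": [0, 0, 0], "fingers": 1}, {"dp": [0, 0, 0], "angular": [0, 0, 0], "fingers": 1}, {"dp": [0, 0, 0], "angular": [0, 0, 0], "fingers": 1}, {"dp": [0, 0, -0.02], "angular": [0, 0, 0], "fingers": 1}, {"dp": [0, 0, -0.06], "angular": [0, 0, 0], "fingers": 1}, {"dp": [0, 0, -0.12], "angular": [0, 0, 0], "fingers": 1}, {"dp": [0, 0, -0.2], "angular": [0, 0, 0], "fingers": 1}, {"dp": [0, 0, -0.3], "angular": [0, 0, 0], "fingers": 1}]' --newtons 80

```text
time: 9.6
tool_pos: [482.1, -223.8, 109.5]
tcp_rot: [-180.0, -0.0, 55.5]
ft_force: [0.3, -0.5, -2.7]
finger_gap: 42.8
grip_force: 82.7
```

```bash
python3 - <<'E'
from h import *
s=sense();print(s['tool_pos'],s['tcp_rot'],s['ft_force'],s['wrist_torque'],s['finger_gap'],s['grip_force'])
c='side'
im=snapshot(c);cv2.imwrite(f'pics/{c}2.png',im)
for n in ['tap_head','hexagon','barb_tip','lugs']:
        r=pinpoint(c,n);print(c,n,[(np.round(x['at'],1).tolist(),round(x['conf'],2)) for x in r[:2]])
u0,v0=(330,95)
out=[]
T=s['tool_pos'];z0=T[2]-48
a=cv2.resize(im[v0:v0+120,u0:u0+110],None,fx=5,fy=5,interpolation=cv2.INTER_CUBIC)
q=[T[0],T[1]];R=Ro.from_euler('z',25.5,degrees=True).as_matrix()
def pt(X,col,r):
    p=proj(c,R@np.array(X,float)+[q[0],q[1],z0]);cv2.circle(a,tuple(int(round((p[i]+.5-(u0,v0)[i])*5)) for i in(0,1)),r,col,-1)
for t in range(0,360,10):
    C,S=np.cos(np.radians(t)),np.sin(np.radians(t))
    pt([39*C,39*S,22.5],(0,0,255),1);pt([23*C,23*S,0],(0,255,0),1)
pt([-63,0,38.5],(255,0,0),3)
cv2.imwrite('pics/o2.png',a)
E
```

```text
[ 482.11513907 -223.76423979  109.46726333] [-1.79989794e+02 -4.60854057e-05  5.54900372e+01] [ 0.34245716 -0.5335244  -2.71745564] [ 0.01822114 -0.00841336 -0.01441125] 42.79308078422751 82.67772490398784
side tap_head [([371.8, 189.2], 0.72)]
side hexagon [([379.7, 166.3], 0.81)]
side barb_tip [([398.3, 174.4], 0.82)]
side lugs [([376.4, 186.6], 0.91), ([237.7, 259.7], 0.63)]
```

View pics/o2.png

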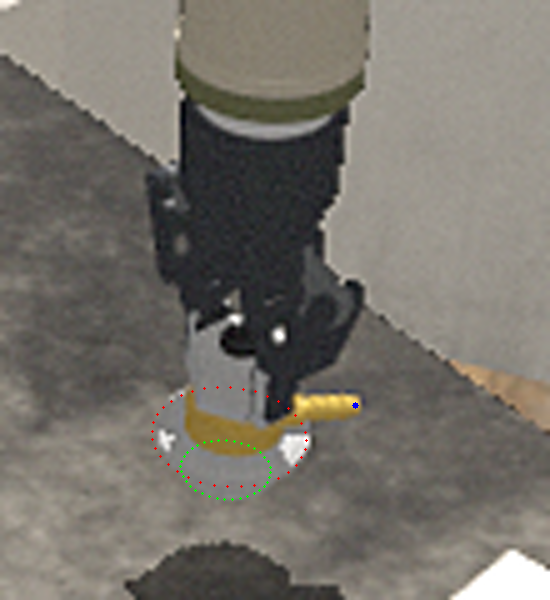

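```bash
python3 - <<'E'
from h import *
go([[484,-130,200,75],[500,0,235,100],[513.5,87.5,225,120]])
E
```

```text
dp [ 0.3918 -0.258  -0.4591] ang z -0.1084
dp [ 0.6486 -0.091  -0.175 ] ang z -0.1389
dp [0.4191 0.1424 0.05  ] ang z -0.1111
```

>>> step_arm --targets '[{"dp": [0.03, -0.02, -0.06], "angular": [0, 0, -0.01], "fingers": 1}, {"dp": [0.07, -0.05, -0.13], "angular": [0, 0, -0.02], "fingers": 1}, {"dp": [0.12, -0.08, -0.2], "angular": [0, 0, -0.03], "fingers": 1}, {"dp": [0.17, -0.11, -0.27], "angular": [0, 0, -0.045], "fingers": 1}, {"dp": [0.22, -0.15, -0.33], "angular": [0, 0, -0.06], "fingers": 1}, {"dp": [0.28, -0.18, -0.38], "angular": [0, 0, -0.075], "fingers": 1}, {"dp": [0.335, -0.22, -0.42], "angular": [0, 0, -0.09], "fingers": 1}, {"dp": [0.392, -0.258, -0.459], "angular": [0, 0, -0.108], "fingers": 1}]'

```text
time: 10.85
tool_pos: [483.9, -129.0, 200.4]
tcp_rot: [-180.0, -0.0, 75.1]
ft_force: [-0.5, 0.1, -3.5]
finger_gap: 42.6
grip_force: 82.6
```

>>> step_arm --targets '[{"dp": [0.07, -0.01, -0.03], "angular": [0, 0, -0.02], "fingers": 1}, {"dp": [0.15, -0.02, -0.06], "angular": [0, 0, -0.035], "fingers": 1}, {"dp": [0.23, -0.03, -0.09], "angular": [0, 0, -0.05], "fingers": 1}, {"dp": [0.32, -0.045, -0.12], "angular": [0, 0, -0.07], "fingers": 1}, {"dp": [0.4, -0.056, -0.14], "angular": [0, 0, -0.09], "fingers": 1}, {"dp": [0.49, -0.07, -0.16], "angular": [0, 0, -0.105], "fingers": 1}, {"dp": [0.57, -0.08, -0.17], "angular": [0, 0, -0.12], "fingers": 1}, {"dp": [0.649, -0.091, -0.175], "angular": [0, 0, -0.139], "fingers": 1}]'

```text
time: 11.85
tool_pos: [500.4, 1.2, 235.1]
tcp_rot: [-180.0, 0.0, 100.2]
ft_force: [-0.1, -0.7, -2.9]
finger_gap: 43.1
grip_force: 82.6
```

>>> step_arm --targets '[{"dp": [0.07, 0.024, 0], "angular": [0, 0, -0.02], "fingers": 1}, {"dp": [0.14, 0.048, 0], "angular": [0, 0, -0.035], "fingers": 1}, {"dp": [0.21, 0.07, 0], "angular": [0, 0, -0.05], "fingers": 1}, {"dp": [0.28, 0.095, 0.01], "angular": [0, 0, -0.07], "fingers": 1}, {"dp": [0.34, 0.115, 0.02], "angular": [0, 0, -0.085], "fingers": 1}, {"dp": [0.39, 0.132, 0.03], "angular": [0, 0, -0.1], "fingers": 1}, {"dp": [0.419, 0.142, 0.04], "angular": [0, 0, -0.111], "fingers": 1}, {"dp": [0.419, 0.142, 0.05], "angular": [0, 0, -0.111], "fingers": 1}]'

```text
time: 12.85
tool_pos: [513.8, 87.8, 224.9]
tcp_rot: [-180.0, 0.0, 120.0]
ft_force: [-0.7, -0.1, -3.8]
finger_gap: 42.7
grip_force: 82.7
```

```bash
python3 - <<'E'
from h import *
s=sense();print(s['tool_pos'],s['tcp_rot'],s['ft_force'],s['wrist_torque'],s['joint_pos'])
c='side'
im=snapshot(c);cv2.imwrite(f'pics/{c}3.png',im)
u0,v0=(270,170)
T=s['tool_pos'];z0=T[2]-48.5
a=cv2.resize(im[v0:v0+110,u0:u0+120],None,fx=5,fy=5,interpolation=cv2.INTER_CUBIC)
def pt(X,col,r,q=[T[0],T[1],z0],yw=s['tcp_rot'][2]-30):
    R=Ro.from_euler('z',yw,degrees=True).as_matrix()
    p=proj(c,R@np.array(X,float)+q);cv2.circle(a,tuple(int(round((p[i]+.5-(u0,v0)[i])*5)) for i in(0,1)),r,col,-1)
for t in range(0,360,8):
    C,S=np.cos(np.radians(t)),np.sin(np.radians(t))
    pt([39*C,39*S,22.5],(0,0,255),1);pt([23*C,23*S,0],(0,255,0),1);pt([27*C,27*S,150],(255,0,255),1,q=[513.5,87.5,0])
pt([-63,0,38.5],(255,0,0),3)
cv2.imwrite('pics/o3.png',a)
E
```

```text
[513.78772331  87.79610422 224.87591448] [-1.79987471e+02  1.37795248e-04  1.19988833e+02] [-0.66606574 -0.08070985 -3.83237318] [-0.00473427 -0.01901854  0.03134158] [ 4.06383438e+00 -4.60480815e+00  9.82158794e+01 -5.61259173e-03
  8.64001367e+01 -2.59246455e+01]
```

View pics/o3.png

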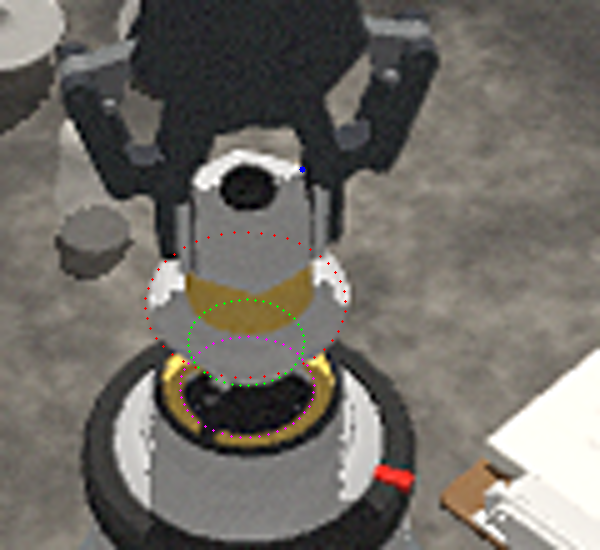

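>>> step_arm --targets '[{"dp": [0, 0, 0.015], "angular": [0, 0, 0], "fingers": 1}, {"dp": [0, 0, 0.035], "angular": [0, 0, 0], "fingers": 1}, {"dp": [0, 0, 0.055], "angular": [0, 0, 0], "fingers": 1}, {"dp": [0, 0, 0.075], "angular": [0, 0, 0], "fingers": 1}, {"dp": [0, 0, 0.095], "angular": [0, 0, 0], "fingers": 1}, {"dp": [0, 0, 0.11], "angular": [0, 0, 0], "fingers": 1}, {"dp": [0, 0, 0.12], "angular": [0, 0, 0], "fingers": 1}, {"dp": [0, 0, 0.125], "angular": [0, 0, 0], "fingers": 1}]'

```text
time: 13.9
tool_pos: [513.8, 87.5, 200.0]
tcp_rot: [-180.0, -0.0, 119.9]
ft_force: [0.4, 0.4, -4.1]
finger_gap: 42.6
grip_force: 82.7
```

>>> step_arm --targets '[{"dp": [0, 0, 0.004], "angular": [0, 0, 0], "fingers": 1}, {"dp": [0, 0, 0.01], "angular": [0, 0, 0], "fingers": 1}, {"dp": [0, 0, 0.016], "angular": [0, 0, 0], "fingers": 1}, {"dp": [0, 0, 0.022], "angular": [0, 0, 0], "fingers": 1}, {"dp": [0, 0, 0.027], "angular": [0, 0, 0], "fingers": 1}, {"dp": [0, 0, 0.032], "angular": [0, 0, 0], "fingers": 1}, {"dp": [0, 0, 0.036], "angular": [0, 0, 0], "fingers": 1}, {"dp": [0, 0, 0.04], "angular": [0, 0, 0], "fingers": 1}]'

```text
time: 14.9
tool_pos: [514.1, 87.4, 192.5]
tcp_rot: [180.0, 0.0, 119.9]
ft_force: [-0.4, -0.9, 2.9]
finger_gap: 43.2
grip_force: 83.6
```

>>> step_arm --targets '[{"dp": [0, 0, 0.002], "angular": [0, 0, 0.006], "fingers": 1}, {"dp": [0, 0, 0.002], "angular": [0, 0, 0.012], "fingers": 1}, {"dp": [0, 0, 0.002], "angular": [0, 0, 0.018], "fingers": 1}, {"dp": [0, 0, 0.002], "angular": [0, 0, 0.024], "fingers": 1}, {"dp": [0, 0, 0.002], "angular": [0, 0, 0.03], "fingers": 1}, {"dp": [0, 0, 0.002], "angular": [0, 0, 0.036], "fingers": 1}, {"dp": [0, 0, 0.002], "angular": [0, 0, 0.042], "fingers": 1}, {"dp": [0, 0, 0.002], "angular": [0, 0, 0.048], "fingers": 1}]'

```text
time: 15.9
tool_pos: [513.9, 87.3, 192.0]
tcp_rot: [180.0, 0.0, 111.2]
ft_force: [-1.2, -2.4, 4.6]
finger_gap: 42.8
grip_force: 84.1
```

```bash
python3 - <<'E'
from h import *
s=sense();print(s['tool_pos'],s['tcp_rot'],s['ft_force'],s['wrist_torque'])
E
```

```text
[513.9049303   87.33257063 191.95742936] [1.79989208e+02 2.16510142e-02 1.11212997e+02] [-1.17528392 -2.44627556  4.61659363] [-0.15859928  0.22144094  0.08322944]
```

>>> step_arm --targets '[{"dp": [0, 0, 0], "angular": [0, 0, 0.003], "fingers": 1}, {"dp": [0, 0, 0], "angular": [0, 0, 0.006], "fingers": 1}, {"dp": [0, 0, 0], "angular": [0, 0, 0.009], "fingers": 1}, {"dp": [0, 0, 0], "angular": [0, 0, 0.012], "fingers": 1}, {"dp": [0, 0, 0], "angular": [0, 0, 0.015], "fingers": 1}, {"dp": [0, 0, 0], "angular": [0, 0, 0.018], "fingers": 1}, {"dp": [0, 0, 0], "angular": [0, 0, 0.021], "fingers": 1}, {"dp": [0, 0, 0], "angular": [0, 0, 0.024], "fingers": 1}]'

```text
time: 16.9
tool_pos: [513.7, 87.3, 191.3]
tcp_rot: [-180.0, 0.0, 106.9]
ft_force: [4.2, -2.1, -4.9]
finger_gap: 43.1
grip_force: 82.9
```

```bash
python3 - <<'E'
from h import *
s=sense();print(s['tool_pos'],s['tcp_rot'],s['ft_force'],s['wrist_torque'])
E
```

```text
[513.71075122  87.32393494 191.33409204] [-1.79975669e+02  1.12341239e-02  1.06928077e+02] [ 4.23873091 -2.11374683 -4.93517084] [-0.61103044 -0.85770938  0.04765599]
```

>>> step_arm --targets '[{"dp": [0, 0, 0.003], "angular": [0, 0, 0.003], "fingers": 1}, {"dp": [0, 0, 0.007], "angular": [0, 0, 0.005], "fingers": 1}, {"dp": [0, 0, 0.011], "angular": [0, 0, 0.005], "fingers": 1}, {"dp": [0, 0, 0.015], "angular": [0, 0, 0.005], "fingers": 1}, {"dp": [0, 0, 0.019], "angular": [0, 0, 0.005], "fingers": 1}, {"dp": [0, 0, 0.023], "angular": [0, 0, 0.005], "fingers": 1}, {"dp": [0, 0, 0.027], "angular": [0, 0, 0.005], "fingers": 1}, {"dp": [0, 0, 0.03], "angular": [0, 0, 0.005], "fingers": 1}]'

```text
time: 17.9
tool_pos: [513.9, 87.5, 185.7]
tcp_rot: [180.0, 0.0, 106.1]
ft_force: [4.0, -1.1, -0.2]
finger_gap: 42.9
grip_force: 83.1
```

```bash
python3 - <<'E'
from h import *
s=sense();print(s['tool_pos'],s['tcp_rot'],s['ft_force'],s['wrist_torque'])
E
```

```text
[513.87991499  87.50982198 185.71972631] [1.79985383e+02 4.28389338e-04 1.06068610e+02] [ 4.03542063 -1.08075014 -0.16485298] [-0.32246328 -0.77148318  0.03659016]
```

>>> step_arm --targets '[{"dp": [-0.001, 0.003, 0.004], "angular": [0, 0, 0], "fingers": 1}, {"dp": [-0.001, 0.003, 0.009], "angular": [0, 0, 0], "fingers": 1}, {"dp": [-0.001, 0.003, 0.014], "angular": [0, 0, 0], "fingers": 1}, {"dp": [-0.001, 0.003, 0.019], "angular": [0, 0, 0], "fingers": 1}, {"dp": [-0.001, 0.003, 0.024], "angular": [0, 0, 0], "fingers": 1}, {"dp": [-0.001, 0.003, 0.029], "angular": [0, 0, 0], "fingers": 1}, {"dp": [-0.001, 0.003, 0.034], "angular": [0, 0, 0], "fingers": 1}, {"dp": [-0.001, 0.003, 0.038], "angular": [0, 0, 0], "fingers": 1}]'

```text
time: 18.9
tool_pos: [514.3, 87.5, 178.4]
tcp_rot: [-180.0, -0.0, 106.1]
ft_force: [-5.8, -1.0, 7.4]
finger_gap: 43.0
grip_force: 84.5
```

```bash
python3 - <<'E'
from h import *
s=sense();print(s['tool_pos'],s['tcp_rot'],s['ft_force'],s['wrist_torque'])
E
```

```text
[514.25478547  87.48967194 178.40931389] [-1.79981678e+02 -6.11546968e-03  1.06070234e+02] [-5.84255004 -1.04788273  7.42297885] [-0.20246247  1.13441972 -0.01399631]
```

>>> step_arm --targets '[{"dp": [0, -0.0015, 0.002], "angular": [0, 0, 0], "fingers": 1}, {"dp": [0, -0.0015, 0.003], "angular": [0, 0, 0.004], "fingers": 1}, {"dp": [0, -0.0015, 0.003], "angular": [0, 0, 0.01], "fingers": 1}, {"dp": [0, -0.0015, 0.003], "angular": [0, 0, 0.016], "fingers": 1}, {"dp": [0, -0.0015, 0.003], "angular": [0, 0, 0.022], "fingers": 1}, {"dp": [0, -0.0015, 0.003], "angular": [0, 0, 0.028], "fingers": 1}, {"dp": [0, -0.0015, 0.003], "angular": [0, 0, 0.034], "fingers": 1}, {"dp": [0, -0.0015, 0.003], "angular": [0, 0, 0.04], "fingers": 1}]'

```text
time: 19.9
tool_pos: [515.1, 87.4, 178.6]
tcp_rot: [179.9, 0.0, 98.8]
ft_force: [-0.6, -1.7, 6.1]
finger_gap: 43.0
grip_force: 84.5
```

```bash
python3 - <<'E'
from h import *
s=sense();print(s['tool_pos'],s['tcp_rot'],s['ft_force'],s['wrist_torque'])
E
```

```text
[515.07603427  87.44425079 178.60685318] [1.79859237e+02 1.51259637e-02 9.88407109e+01] [-0.60092373 -1.68519196  6.09537391] [-0.21446005  0.33137982  0.06331652]
```

>>> step_arm --targets '[{"dp": [0, 0, 0], "angular": [0, 0, 0.008], "fingers": 1}, {"dp": [0, 0, 0], "angular": [0, 0, 0.016], "fingers": 1}, {"dp": [0, 0, 0], "angular": [0, 0, 0.024], "fingers": 1}, {"dp": [0, 0, 0.001], "angular": [0, 0, 0.032], "fingers": 1}, {"dp": [0, 0, 0.001], "angular": [0, 0, 0.04], "fingers": 1}, {"dp": [0, 0, 0.001], "angular": [0, 0, 0.048], "fingers": 1}, {"dp": [0, 0, 0.002], "angular": [0, 0, 0.056], "fingers": 1}, {"dp": [0, 0, 0.002], "angular": [0, 0, 0.064], "fingers": 1}]'

```text
time: 20.9
tool_pos: [515.3, 87.3, 178.4]
tcp_rot: [179.8, -0.0, 87.3]
ft_force: [-0.8, -1.6, 8.0]
finger_gap: 43.0
grip_force: 84.5
```

```bash
python3 - <<'E'
from h import *
s=sense();print(s['tool_pos'],s['tcp_rot'],s['ft_force'],s['wrist_torque'],s['finger_gap'])
E
```

```text
[515.27856688  87.30458585 178.41328523] [ 1.79831334e+02 -4.35206393e-03  8.73017382e+01] [-0.82376804 -1.58846804  8.02065046] [-0.29388514  0.32687958  0.12109007] 42.98309375205532
```

>>> step_arm --targets '[{"dp": [0, 0, 0], "angular": [0, 0, 0.01], "fingers": 1}, {"dp": [0, 0, 0], "angular": [0, 0, 0.02], "fingers": 1}, {"dp": [0, 0, 0], "angular": [0, 0, 0.03], "fingers": 1}, {"dp": [0, 0, 0.001], "angular": [0, 0, 0.04], "fingers": 1}, {"dp": [0, 0, 0.001], "angular": [0, 0, 0.05], "fingers": 1}, {"dp": [0, 0, 0.001], "angular": [0, 0, 0.06], "fingers": 1}, {"dp": [0, 0, 0.002], "angular": [0, 0, 0.07], "fingers": 1}, {"dp": [0, 0, 0.002], "angular": [0, 0, 0.08], "fingers": 1}]'

```text
time: 21.9
tool_pos: [515.4, 87.3, 178.2]
tcp_rot: [179.8, -0.1, 72.9]
ft_force: [-1.5, -1.3, 9.2]
finger_gap: 42.8
grip_force: 84.5
```

```bash
python3 - <<'E'
from h import *
s=sense();print(s['tool_pos'],s['tcp_rot'],s['ft_force'],s['wrist_torque'],s['finger_gap'])
E
```

```text
[515.40002611  87.32699304 178.23104753] [ 1.79818394e+02 -5.38506343e-02  7.28915901e+01] [-1.47249155 -1.32174512  9.19692759] [-0.22428493  0.34185363  0.05874879] 42.80258080276499
```

```bash
python3 - <<'E'
from h import *
s=sense();print(s['wrist_torque'],s['tcp_rot'])
c='side'
im=snapshot(c);cv2.imwrite(f'pics/{c}4.png',im)
r=pinpoint(c,'barb_tip');print([(np.round(x['at'],1).tolist(),round(x['conf'],2)) for x in r[:2]])
u0,v0=(270,180)
T=s['tool_pos'];z0=T[2]-48.6
a=cv2.resize(im[v0:v0+100,u0:u0+120],None,fx=5,fy=5,interpolation=cv2.INTER_CUBIC)
def pt(X,col,r,q=[T[0],T[1],z0],yw=s['tcp_rot'][2]-30):
    R=Ro.from_euler('z',yw,degrees=True).as_matrix()
    p=proj(c,R@np.array(X,float)+q);cv2.circle(a,tuple(int(round((p[i]+.5-(u0,v0)[i])*5)) for i in(0,1)),r,col,-1)
for t in range(0,360,8):
    C,S=np.cos(np.radians(t)),np.sin(np.radians(t))
    pt([39*C,39*S,22.5],(0,0,255),1)
pt([-63,0,38.5],(255,0,0),3);pt([-63,0,38.5],(255,255,0),2,yw=0)
cv2.imwrite('pics/o4.png',a)
E
```

```text
[-0.22428493  0.34185363  0.05874879] [ 1.79818394e+02 -5.38506343e-02  7.28915901e+01]
[([345.7, 234.8], 0.87)]
```

View pics/o4.png

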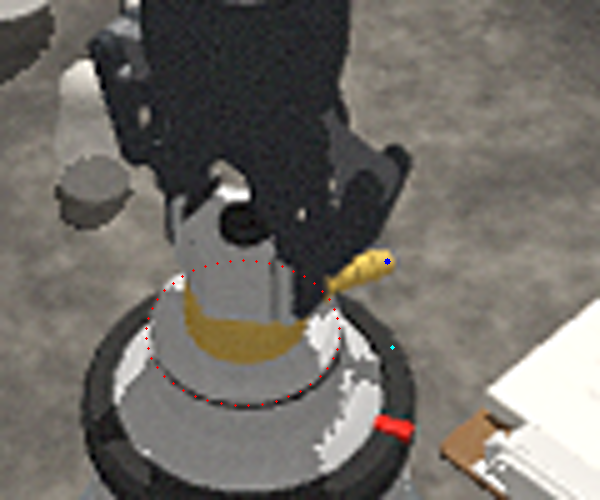

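Barb tip at crop (388,262) matches the prediction, and the shoulder sits on the rim, so the head is turning with the tool. I'll continue.

>>> step_arm --targets '[{"dp": [0, 0, 0], "angular": [0, 0, 0.011], "fingers": 1}, {"dp": [0, 0, 0], "angular": [0, 0, 0.022], "fingers": 1}, {"dp": [0, 0, 0.001], "angular": [0, 0, 0.033], "fingers": 1}, {"dp": [0, 0, 0.001], "angular": [0, 0, 0.044], "fingers": 1}, {"dp": [0, 0, 0.001], "angular": [0, 0, 0.055], "fingers": 1}, {"dp": [0, 0, 0.001], "angular": [0, 0, 0.066], "fingers": 1}, {"dp": [0, 0, 0.002], "angular": [0, 0, 0.078], "fingers": 1}, {"dp": [0, 0, 0.002], "angular": [0, 0, 0.09], "fingers": 1}]'

```text
time: 23.0
tool_pos: [515.6, 87.4, 178.1]
tcp_rot: [179.8, -0.1, 56.7]
ft_force: [-1.8, -1.7, 8.6]
finger_gap: 42.9
grip_force: 84.7
```

```bash
python3 - <<'E'
from h import *
s=sense();print(s['tool_pos'],s['tcp_rot'],s['ft_force'],s['wrist_torque'],s['finger_gap'])
E
```

```text
[515.55345132  87.37890966 178.06275145] [ 1.79826373e+02 -1.21607462e-01  5.66783263e+01] [-1.75925567 -1.67676081  8.63186915] [-0.19906225  0.37901756  0.08315836] 42.85438347342799
```

>>> step_arm --targets '[{"dp": [0, 0, 0.001], "angular": [0, 0, 0.01], "fingers": 1}, {"dp": [0, 0, 0.001], "angular": [0, 0, 0.02], "fingers": 1}, {"dp": [0, 0, 0.002], "angular": [0, 0, 0.03], "fingers": 1}, {"dp": [0, 0, 0.002], "angular": [0, 0, 0.04], "fingers": 1}, {"dp": [0, 0, 0.003], "angular": [0, 0, 0.05], "fingers": 1}, {"dp": [0, 0, 0.003], "angular": [0, 0, 0.06], "fingers": 1}, {"dp": [0, 0, 0.003], "angular": [0, 0, 0.07], "fingers": 1}, {"dp": [0, 0, 0.003], "angular": [0, 0, 0.08], "fingers": 1}]'

```text
time: 24.0
tool_pos: [515.6, 87.5, 177.7]
tcp_rot: [179.9, -0.2, 42.3]
ft_force: [-1.1, -0.6, 9.9]
finger_gap: 42.9
grip_force: 84.9
```

```bash
python3 - <<'E'
from h import *
s=sense();print(s['tool_pos'],s['tcp_rot'],s['ft_force'],s['wrist_torque'],s['finger_gap'])
E
```

```text
[515.6190636   87.54090568 177.6889687 ] [179.86388976  -0.18359168  42.29950256] [-1.07792223 -0.5851306   9.85433831] [-0.08787976  0.51812904  0.20895455] 42.92061976683547
```

>>> step_arm --targets '[{"dp": [0, 0, 0.001], "angular": [0, 0, 0.009], "fingers": 1}, {"dp": [0, 0, 0.001], "angular": [0, 0, 0.018], "fingers": 1}, {"dp": [0, 0, 0.002], "angular": [0, 0, 0.027], "fingers": 1}, {"dp": [0, 0, 0.002], "angular": [0, 0, 0.036], "fingers": 1}, {"dp": [0, 0, 0.003], "angular": [0, 0, 0.045], "fingers": 1}, {"dp": [0, 0, 0.003], "angular": [0, 0, 0.053], "fingers": 1}, {"dp": [0, 0, 0.003], "angular": [0, 0, 0.061], "fingers": 1}, {"dp": [0, 0, 0.003], "angular": [0, 0, 0.067], "fingers": 1}]'

```text
time: 25.0
tool_pos: [515.7, 87.7, 177.4]
tcp_rot: [179.9, -0.2, 30.3]
ft_force: [-2.7, -0.6, 12.4]
finger_gap: 42.8
grip_force: 85.2
```

```bash
python3 - <<'E'
from h import *
s=sense();print(s['tool_pos'],s['tcp_rot'],s['ft_force'],s['wrist_torque'],s['finger_gap'])
out=[]
for c,(u0,v0) in [('side',(290,190)),('top',(195,190))]:
    im=snapshot(c);cv2.imwrite(f'pics/{c}5.png',im)
    for n in('barb_tip','mark'):print(c,n,[(np.round(x['at'],1).tolist(),round(x['conf'],2)) for x in pinpoint(c,n)[:2]])
    a=cv2.resize(im[v0:v0+90,u0:u0+80],None,fx=5,fy=5,interpolation=cv2.INTER_CUBIC)
    for yw,col in((-5,(0,255,0)),(0,(255,0,0)),(5,(255,0,255))):
        R=Ro.from_euler('z',yw,degrees=True).as_matrix()
        p=proj(c,R@np.array([-63,0,38.5])+[514.,87.5,128.5]);cv2.circle(a,tuple(int(round((p[i]+.5-(u0,v0)[i])*5)) for i in(0,1)),2,col,-1)
    out.append(a)
cv2.imwrite('pics/o5.png',np.hstack(out))
E
```

```text
[515.67720344  87.67702337 177.39429915] [179.90585537  -0.22446708  30.26884902] [-2.74096955 -0.60841195 12.3639449 ] [0.07372319 0.6090102  0.24424406] 42.848625766866604
side barb_tip [([350.6, 247.7], 0.65)]
side mark [([350.2, 265.2], 0.63)]
top barb_tip [([228.3, 250.0], 0.7)]
top mark [([234.0, 246.4], 0.97)]
```

View pics/o5.png

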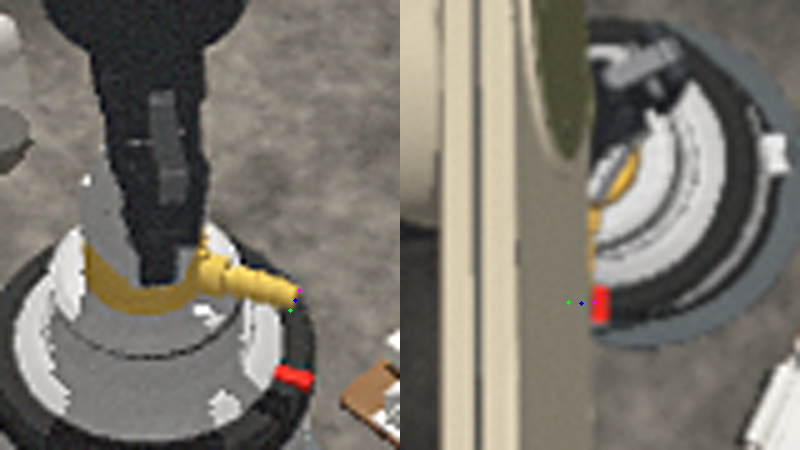

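>>> step_arm --targets '[{"dp": [0, 0, 0], "angular": [0, 0, 0.003], "fingers": 1}, {"dp": [0, 0, 0], "angular": [0, 0, 0.003], "fingers": 1}, {"dp": [0, 0, -0.001], "angular": [0, 0, 0.003], "fingers": 1}, {"dp": [0, 0, -0.002], "angular": [0, 0, 0.003], "fingers": 1}, {"dp": [0, 0, -0.003], "angular": [0, 0, 0.003], "fingers": 1}, {"dp": [0, 0, -0.004], "angular": [0, 0, 0.003], "fingers": 1}, {"dp": [0, 0, -0.005], "angular": [0, 0, 0.003], "fingers": 1}, {"dp": [0, 0, -0.005], "angular": [0, 0, 0.003], "fingers": 1}]'

```text
time: 26.3
tool_pos: [515.7, 87.7, 177.6]
tcp_rot: [179.9, -0.2, 29.8]
ft_force: [1.2, -0.7, 6.9]
finger_gap: 43.2
grip_force: 84.5
```

```bash
python3 - <<'E'
from h import *
s=sense();print(s['tool_pos'],s['tcp_rot'],s['ft_force'],s['wrist_torque'],s['finger_gap'])
E
```

```text
[515.6509517   87.66487018 177.55739021] [179.91888331  -0.21133307  29.76010163] [ 1.19140868 -0.6600368   6.90963571] [0.09861458 0.04242159 0.15443442] 43.186178429515195
```

>>> step_arm --targets '[{"dp": [0, 0, -0.002], "angular": [0, 0, 0], "fingers": 1}, {"dp": [0, 0, -0.004], "angular": [0, 0, 0], "fingers": 1}, {"dp": [0, 0, -0.006], "angular": [0, 0, 0], "fingers": 1}, {"dp": [0, 0, -0.007], "angular": [0, 0, 0], "fingers": 1}, {"dp": [0, 0, -0.007], "angular": [0, 0, 0], "fingers": 1}, {"dp": [0, 0, -0.007], "angular": [0, 0, 0], "fingers": 1}, {"dp": [0, 0, -0.007], "angular": [0, 0, 0], "fingers": 1}, {"dp": [0, 0, -0.007], "angular": [0, 0, 0], "fingers": 1}]' --newtons 30

```text
time: 27.3
tool_pos: [515.4, 87.6, 177.7]
tcp_rot: [179.9, -0.2, 29.7]
ft_force: [7.7, 1.3, -0.3]
finger_gap: 42.9
grip_force: 83.4
```

```bash
python3 - <<'E'
from h import *
s=sense();print(s['tool_pos'],s['tcp_rot'],s['ft_force'],s['wrist_torque'],s['finger_gap'],s['grip_force'])
E
```

```text
[515.43145822  87.57869086 177.71753213] [ 1.79937857e+02 -1.64988606e-01  2.97483182e+01] [ 7.74220795  1.30785556 -0.34124042] [ 0.17212049 -1.18608586  0.0787055 ] 42.91421613287038 83.3653244105517
```

>>> step_arm --targets '[{"dp": [0.002, 0.001, 0], "angular": [0, 0, 0], "fingers": 1}, {"dp": [0.004, 0.002, 0], "angular": [0, 0, 0], "fingers": 1}, {"dp": [0.004, 0.002, 0], "angular": [0, 0, 0], "fingers": 1}, {"dp": [0.004, 0.002, 0], "angular": [0, 0, 0], "fingers": 0.5}, {"dp": [0.004, 0.002, 0], "angular": [0, 0, 0], "fingers": 0.4}, {"dp": [0.004, 0.002, 0], "angular": [0, 0, 0], "fingers": 0.3}, {"dp": [0.004, 0.002, 0], "angular": [0, 0, 0], "fingers": 0.15}, {"dp": [0.004, 0.002, 0], "angular": [0, 0, 0], "fingers": 0}]'

```text
time: 28.3
tool_pos: [514.8, 87.4, 177.3]
tcp_rot: [-180.0, 0.0, 29.7]
ft_force: [0.2, 0.9, 0.4]
finger_gap: 84.8
grip_force: 0.0
```

>>> step_arm --targets '[{"dp": [0, 0, 0], "angular": [0, 0, 0], "fingers": 0}, {"dp": [0, 0, -0.02], "angular": [0, 0, 0], "fingers": 0}, {"dp": [0, 0, -0.06], "angular": [0, 0, 0], "fingers": 0}, {"dp": [0, 0, -0.12], "angular": [0, 0, 0], "fingers": 0}, {"dp": [0, 0, -0.2], "angular": [0, 0, 0], "fingers": 0}, {"dp": [0, 0, -0.28], "angular": [0, 0, 0], "fingers": 0}, {"dp": [0, 0, -0.36], "angular": [0, 0, 0], "fingers": 0}, {"dp": [0, 0, -0.42], "angular": [0, 0, 0], "fingers": 0}]'

```text
time: 29.3
tool_pos: [515.3, 87.5, 263.1]
tcp_rot: [180.0, -0.1, 29.7]
ft_force: [-0.0, 0.3, -0.1]
finger_gap: 85.5
grip_force: 0.0
```

>>> step_arm --targets '[{"dp": [-0.06, 0.07, -0.02], "angular": [0, 0, 0], "fingers": 0}, {"dp": [-0.14, 0.16, -0.04], "angular": [0, 0, 0], "fingers": 0}, {"dp": [-0.24, 0.28, -0.05], "angular": [0, 0, 0], "fingers": 0}, {"dp": [-0.35, 0.41, -0.05], "angular": [0, 0, 0], "fingers": 0}, {"dp": [-0.45, 0.52, -0.05], "angular": [0, 0, 0], "fingers": 0}, {"dp": [-0.54, 0.63, -0.05], "angular": [0, 0, 0], "fingers": 0}, {"dp": [-0.6, 0.7, -0.05], "angular": [0, 0, 0], "fingers": 0}, {"dp": [-0.62, 0.72, -0.05], "angular": [0, 0, 0], "fingers": 0}]'

```text
time: 30.3
tool_pos: [478.0, -100.7, 271.0]
tcp_rot: [-180.0, 0.1, 29.6]
ft_force: [-0.3, 0.4, 0.0]
finger_gap: 85.4
grip_force: 0.0
```

```bash
python3 - <<'E'
from h import *
out=[]
for c,(u0,v0) in [('side',(280,190)),('top',(195,185))]:
    im=snapshot(c);cv2.imwrite(f'pics/{c}6.png',im)
    for n in('barb_tip','mark'):print(c,n,[(np.round(x['at'],1).tolist(),round(x['conf'],2)) for x in pinpoint(c,n)[:2]])
    a=cv2.resize(im[v0:v0+90,u0:u0+80],None,fx=5,fy=5,interpolation=cv2.INTER_CUBIC)
    for yw,col in((-5,(0,255,0)),(0,(255,0,0)),(5,(255,0,255))):
        R=Ro.from_euler('z',yw,degrees=True).as_matrix()
        p=proj(c,R@np.array([-63,0,38.5])+[514.,87.5,128.7]);cv2.circle(a,tuple(int(round((p[i]+.5-(u0,v0)[i])*5)) for i in(0,1)),2,col,-1)
    out.append(a)
    h=cv2.cvtColor(im,cv2.COLOR_BGR2HSV);m=((h[...,0]>15)&(h[...,0]<35)&(h[...,1]>110)&(h[...,2]>90))
    m[:200]=0;m[262:]=0;m[:,:205]=0;m[:,365:]=0
    v,u=np.nonzero(m);P=np.array([atz(c,(x,y),167.2) for x,y in zip(u,v)])[:,:2]
    k=(P[:,0]<485)&(P[:,0]>446)&(abs(P[:,1]-87.5)<20);Q=P[k];vx,vy,x0,y0=cv2.fitLine(Q.astype(np.float32),cv2.DIST_HUBER,0,.01,.01).ravel()
    print(c,k.sum(),'axis deg',np.degrees(np.arctan2(vy,vx)),'mean',Q.mean(0),'y at x=451',y0+vy/vx*(451-x0),'y at 514',y0+vy/vx*(514-x0))
    b=im.astype(int);v,u=np.nonzero((b[...,2]>150)&(b[...,1]<80)&(b[...,0]<80));k=(abs(v-(251 if c=='top' else 265))<8)&(abs(u-(234 if c=='top' else 349))<10)
    if k.sum():print('mark',c,k.sum(),atz(c,(u[k].mean(),v[k].mean()),121))
cv2.imwrite('pics/o6.png',np.hstack(out))
E
```

```text
side barb_tip [([352.9, 249.6], 0.8), ([309.2, 178.8], 0.3)]
side mark [([351.7, 263.1], 0.61)]
side 103 axis deg 2.5381749 mean [468.91523907  86.94968044] y at x=451 86.218 y at 514 89.0107
mark side 3 [449.2385307   90.70323773 121.        ]
top barb_tip [([230.6, 250.3], 0.96)]
top mark [([235.0, 250.7], 0.96)]
top 63 axis deg 2.2743542 mean [469.08773578  88.59661866] y at x=451 88.469185 y at 514 90.97128
```

View pics/o6.png

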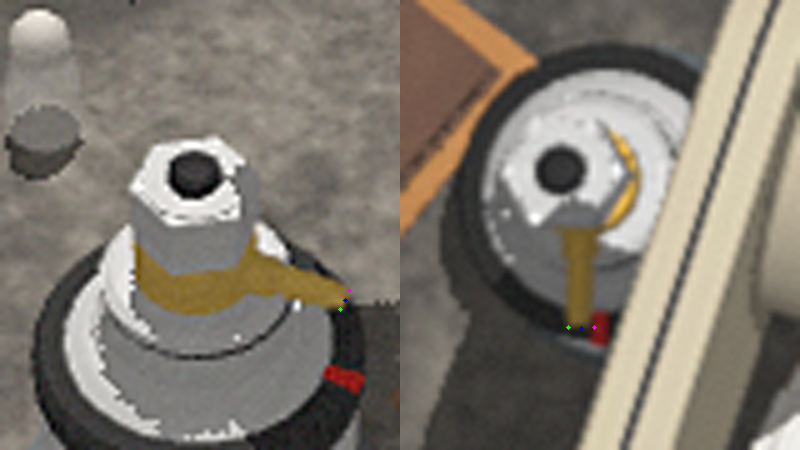

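```bash
python3 -c "
from bench import *
print(hand_in())"
```

```text
the job is handed in; nothing more can be done
None
```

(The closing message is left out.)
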